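# Start three bench timers in order

### The job

Start the timers for a three-step stain: with the fingertips, lightly press the key of the timer with the large round key, then of the one with the long bar key, then of the one with the cross-shaped key, each all the way down, where it stays. Leave the timer with the small round key unstarted, do not lift or shove any timer out of its place, and leave the other things on the worktop where they are.

Things in the scene. Friction and masses are not known exactly. Their poses are not given: they have to be found in the camera images.
- round_timer: the timer with one large round key, 38 mm across: a loose white box 92 x 76 x 30 mm of about 0.4 kg on rubber feet, with one black key and a dark display window on its top; told from the other timers by the key's shape and size only. Origin at the centre of its underside, x from the key towards the display, z up; the key's centre lies 14 mm from the box's centre towards -x
- round_key_top (a point): centre of the top face of that timer's key (one large round key, 38 mm across); 50 mm above the worktop while the key is up; moves down with the key
- round_key (a joint): how far that key is pressed, m: 0 up (20 mm proud of the box), 0.010 fully down (10 mm proud), where a springy stop then gives up to 9 mm more under 5 to 15 N and rises again when let go; pressing that stop solid is too hard. It slides straight down against about 2.5 N of friction, has no spring and stays where it is left
- bar_timer: the timer with one long bar-shaped key, 62 mm by 20 mm: a loose white box 92 x 76 x 30 mm of about 0.4 kg on rubber feet, with one black key and a dark display window on its top; told from the other timers by the key's shape and size only. Origin at the centre of its underside, x from the key towards the display, z up; the key's centre lies 14 mm from the box's centre towards -x
- bar_key_top (a point): centre of the top face of that timer's key (one long bar-shaped key, 62 mm by 20 mm); 50 mm above the worktop while the key is up; moves down with the key
- bar_key (a joint): how far that key is pressed, m: 0 up (20 mm proud of the box), 0.010 fully down (10 mm proud), where a springy stop then gives up to 9 mm more under 5 to 15 N and rises again when let go; pressing that stop solid is too hard. It slides straight down against about 2.5 N of friction, has no spring and stays where it is left
- cross_timer: the timer with one plus-shaped (cross) key, 44 mm across, arms 16 mm wide: a loose white box 92 x 76 x 30 mm of about 0.4 kg on rubber feet, with one black key and a dark display window on its top; told from the other timers by the key's shape and size only. Origin at the centre of its underside, x from the key towards the display, z up; the key's centre lies 14 mm from the box's centre towards -x
- cross_key_top (a point): centre of the top face of that timer's key (one plus-shaped (cross) key, 44 mm across, arms 16 mm wide); 50 mm above the worktop while the key is up; moves down with the key
- cross_key (a joint): how far that key is pressed, m: 0 up (20 mm proud of the box), 0.010 fully down (10 mm proud), where a springy stop then gives up to 9 mm more under 5 to 15 N and rises again when let go; pressing that stop solid is too hard. It slides straight down against about 2.5 N of friction, has no spring and stays where it is left
- small_timer: the timer with one small round key, 20 mm across: a loose white box 92 x 76 x 30 mm of about 0.4 kg on rubber feet, with one black key and a dark display window on its top; told from the other timers by the key's shape and size only. Origin at the centre of its underside, x from the key towards the display, z up; the key's centre lies 14 mm from the box's centre towards -x
- small_key_top (a point): centre of the top face of that timer's key (one small round key, 20 mm across); 50 mm above the worktop while the key is up; moves down with the key
- small_key (a joint): how far that key is pressed, m: 0 up (20 mm proud of the box), 0.010 fully down (10 mm proud), where a springy stop then gives up to 9 mm more under 5 to 15 N and rises again when let go; pressing that stop solid is too hard. It slides straight down against about 2.5 N of friction, has no spring and stays where it is left
- cup_a: bystander, to be left alone: sample cup with a white lid, 39 mm across, 48 mm high; origin at the centre of its underside
- cup_b: bystander, to be left alone: sample cup with a white lid, 39 mm across, 48 mm high; origin at the centre of its underside
- beaker: bystander, to be left alone: clear beaker, 72 mm across, 90 mm high; origin at the centre of its underside
- carton: bystander, to be left alone: small plain carton, 52 x 77 x 42 mm; origin at the centre of its underside
- slide_pack: bystander, to be left alone: pack of glass slides lying flat, 25 x 75 x 8 mm; origin at the centre of its underside
- wash_bottle: bystander, to be left alone: squat square bottle with a white cap, 57 mm wide, 71 mm high; origin at the centre of its underside

How it is judged:
On the way, in this order (a step that is already met when the one before it is completed fails the run):
1. the large round key is down, the bar and cross keys still up (value of joint round_key above 0.007 m and value of joint each of bar_key, cross_key below 0.002 m), for 0.1 s.
2. then the bar key is down, the cross key still up (value of joint each of round_key, bar_key above 0.007 m and value of joint cross_key below 0.002 m), for 0.1 s.
3. then the cross key is down (value of joint each of round_key, bar_key, cross_key above 0.007 m), for 0.1 s.
At the end, for the whole second after the job is handed in: The large round, bar and cross keys are each pressed more than 7 mm of their 10 mm, the small round key less than 2 mm; all four timers stand flat and at rest on the worktop (tilt under 0.05 rad, off it by less than 3 mm) within 25 mm of where they stood, and the bystanders within 25 mm of theirs (all of step 3 and value of joint small_key below 0.002 m and distance of each of round_timer, bar_timer, cross_timer, small_timer, cup_a, cup_b, beaker, carton, slide_pack, wash_bottle from where it was at the start of the episode below 0.025 m and angle between each of round_timer, bar_timer, cross_timer, small_timer's own z axis and vertical below 0.05 rad and height (world z) of each of round_timer, bar_timer, cross_timer, small_timer below 0.003 m and linear speed of each of round_timer, bar_timer, cross_timer, small_timer below 0.01 m/s); the robot touches nothing.
It fails at once if the timer with the small round key is started (its key goes down 2 mm or more) (value of joint small_key above 0.002 m).
It fails at once if a timer is pressed hard (more than 20 N) (contact force between any of the fingers, the arm and round_timer above 20 N or contact force between any of the fingers, the arm and bar_timer above 20 N or contact force between any of the fingers, the arm and cross_timer above 20 N or contact force between any of the fingers, the arm and small_timer above 20 N).
It fails at once if a timer is lifted or tipped (more than 8 mm off the worktop, or 0.15 rad) (height (world z) of any of round_timer, bar_timer, cross_timer, small_timer above 0.008 m or angle between any of round_timer, bar_timer, cross_timer, small_timer's own z axis and vertical above 0.15 rad).
It fails at once if a timer is pushed more than 25 mm from its place (distance of any of round_timer, bar_timer, cross_timer, small_timer from where it was at the start of the episode above 0.025 m).
It fails at once if a bystander is moved more than 25 mm or tipped (distance of any of cup_a, cup_b, beaker, carton, slide_pack, wash_bottle from where it was at the start of the episode above 0.025 m or angle between any of cup_a, cup_b, beaker, carton, slide_pack, wash_bottle's own z axis and vertical above 0.3 rad).
It also fails if it takes over 45 s, if anything falls off the work surface, if the arm or the gripper's body presses on something with over 40 N, if the wrist force passes 120 N, or if a joint passes its speed limit or range.

### The arm

A 6-joint arm with a two-finger parallel gripper is mounted at the origin on a cart in front of the work surface, level with it; the furniture and walls round the work are solid. World frame = base frame: x ahead of the robot, y to its left, z up, the work surface at z = 0. Lengths are in m, angles in rad, forces in N, time in s.
With the tool pointing down it reaches from about 0.35 to 0.925 m from the base axis. Payload 6.4 kg.
Tool frame: the origin (TCP) lies midway between the tips of the shut fingers; the grasp point (between the pads) lies grasp_offset behind it (grasp_offset is the distance from the TCP to the grasp point, in m); z points along the fingers, y is the line along which they close (so a half turn about z gives the same grasp; the last joint's range is limited). The gripper opens to 94 mm and grips with 3 to 60 N. Pads are 16 mm wide; open, the fingers measure 119 mm over their backs; the gripper's body (75 mm by 177 mm) begins 78 mm behind the grasp point.
Start: joints at [1.121, 0.245, 1.558, -0, 1.339, -0.174], TCP at [0.177, 0.625, 0.205] pointing down, gripper open.
Joint ranges: [-3.13, 3.13], [-1.02, 2.26], [0.13, 2.54], [-0.95, 4.09], [0.21, 2.88], [-2.74, 2.74]. Speed limits (rad/s): [2.57, 2.57, 3.14, 3.14, 3.14, 3.14].

### API

Orientations are given as a unit quaternion [x, y, z, w].
In Python, from cell import * gives the robot as it stands. The module is installed in compiled form; this text tells all that it offers.
- The arm moves only by the tool carry_out, never from a script. Its argument "deltas" is a list that holds one entry, the list of rows, each a list of 7 numbers: the shift along the tool's x, y, z normalised to -1 to 1, where 1 is 500 mm, then the turn, a rotation vector about the tool's x, y, z normalised to -1 to 1, where 1 is pi/2 rad, then the gripper's target within -1 to 1 (fully open at 1, half-way at 0, shut at -1). In form: [[[dx, dy, dz, wx, wy, wz, hand], ...]]. A call has 1 to 20 rows; each row is the pose to reach, as a shift and turn from the pose commanded when the call began, along the tool's axes at that moment; what a row does not reach only later rows make up. A row lasts 1/12 s, in which the tool goes at most 41.7 mm and 7.16 degrees, less where a joint would pass 70% of its speed; a pose out of reach is approached as far as the arm can. A call with a number of a shift or a turn outside -1 to 1 is refused whole. A call with a gripper value outside its range is refused whole. The fingers move at their own pace and stop on an object; "grip_force" is the grip in N (left out, the last holds). Time passes only in rows, so rows that repeat a pose let the fingers close. It gives the time, the measured TCP pose, the force, the opening and the grip force at its end, in the units of the state.
- get_state(): the state, without advancing time (a new reading comes with each control period).
- read_camera(name): name is "side" or "top"; returns the picture (384x512x3 uint8, blue, green, red); there is no depth.
- camera_params(name): a dict with "intrinsics" (3x3 intrinsics, pixels), "pose" (4x4, takes a point from camera to world coordinates). Camera axes: x right, y up, looking along -z (the intrinsics and any distortion apply to the point x, -y, -z); pixel columns grow to the right and rows downward; lengths in m; the calibration is good to about 2 mm. A picture is of the moment at which its call begins. camera_params takes no time and is no camera call.
- sign_off(): hands the job in; it is judged then, once.
The state is a dict: "time": time; "qpos": joint angles; "qvel": joint speeds; "joint_efforts": joint torques, N m; "ee_pos": TCP position; "eef_rot": TCP orientation; "ft_force": force on the tool from outside, world axes, zero at the start; "wrist_torque": the same for the moment, N m; "grip_width": opening from 0.0 (shut) to 1.0 (fully open); "grasp_force": force on a finger pad.
Only numpy, scipy, OpenCV 4.12 (cv2) and the standard library are available. Lean on these libraries where they do the work, as an engineer would, in place of code of your own. Each camera call takes 0.05 s, during which the arm holds its last target. There are 200 camera calls.

## Working session

There is one attempt and no reset: what is moved stays moved. The work goes in short steps, Python scripts to look and compute and a tool call to move; the robot and the scene stay as the last step left them, time stands still between calls to the robot, and variables do not carry over. Pictures are saved under pics/ and viewed, at most 10 in all, crops included, and the job is handed in when it is done.

Besides the shell and the picture viewer there is one more tool, called after ">>>" in YAML: its name, and indented under it one key for each argument. carry_out: Moves the arm, as the interface text tells. Its arguments: {"type":"object","properties":{"deltas":{"type":"array","items":{"type":"array","items":{"type":"array","items":{"type":"number","minimum":-1,"maximum":1}}}},"grip_force":{"type":"number"}},"required":["deltas"]}

```bash
mkdir -p pics
python3 - <<'E'
from cell import *
import cv2,numpy as np
for n in("top","side"):
    cv2.imwrite(f"pics/{n}0.png",read_camera(n)); p=camera_params(n); print(n,p["intrinsics"],p["pose"],[k for k in p])
s=get_state();print(s)
E
```

```text
top [[498.76288841   0.         256.21559765]
 [  0.         498.76288841 190.32680415]
 [  0.           0.           1.        ]] [[-1.82523396e-02  9.84097366e-01 -1.76689633e-01  3.30554592e-01]
 [-9.99833392e-01 -1.80007102e-02  3.02704282e-03 -8.48135539e-02]
 [-2.01634032e-04  1.76715446e-01  9.84261962e-01  1.14904949e+00]
 [ 0.00000000e+00  0.00000000e+00  0.00000000e+00  1.00000000e+00]] ['intrinsics', 'pose']
side [[358.7589996    0.         254.72708921]
 [  0.         358.7589996  196.39771431]
 [  0.           0.           1.        ]] [[-0.99952076  0.0192142  -0.02427068  0.49638283]
 [-0.03075172 -0.52647005  0.84963735  0.79134998]
 [ 0.00354732  0.84997653  0.52680861  0.60981561]
 [ 0.          0.          0.          1.        ]] ['intrinsics', 'pose']
{'time': 0.1, 'qpos': array([ 1.12090213e+00,  2.45751361e-01,  1.55888570e+00, -1.01624405e-05,
        1.33868496e+00, -1.74103822e-01]), 'qvel': array([-0.00036902, -0.00268712, -0.00301664,  0.0002138 ,  0.00044021,
        0.00010621]), 'joint_efforts': array([ 1.08362095e-03, -4.16914415e+01, -3.15524626e+01,  6.85961195e-02,
        3.11368494e-02, -4.92888682e-05]), 'ee_pos': array([0.17676155, 0.62494453, 0.20445443]), 'eef_rot': array([ 1.37457373e-01,  9.90507306e-01, -8.24458915e-04, -2.60720508e-04]), 'ft_force': array([ 0.31202999, -0.45760288,  0.05501661]), 'wrist_torque': array([-0.02392328, -0.00833652, -0.02825522]), 'grasp_force': 0.0, 'grip_width': 1.0006260563658425}
```

View pics/top0.png

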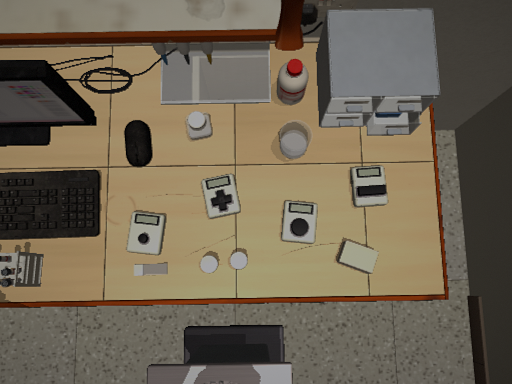

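View pics/side0.png

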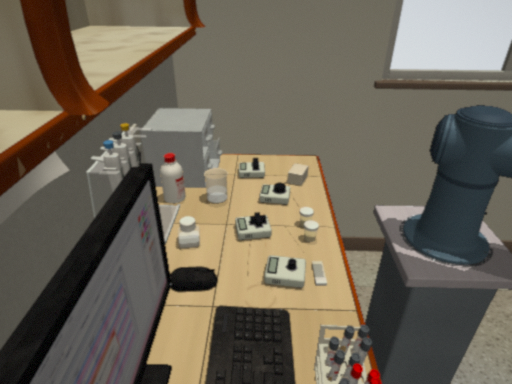

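The top view shows all four timers: cross at about (221,199), large round (299,227), bar (371,190) and small round (144,238). I'll enlarge a crop for accurate key centres.

Run:
```python
import cv2,numpy as np
im=cv2.imread("pics/top0.png")
# three 70x70 crops x5 tiled -> (x0,y0) (185,165),(265,190),(335,155)
t=[cv2.resize(im[y:y+60,x:x+52],None,fx=5,fy=5,interpolation=cv2.INTER_CUBIC) for x,y in((195,170),(273,195),(345,162))]
cv2.imwrite("pics/crop.png",np.hstack(t))
```

```text
(no output)
```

View pics/crop.png

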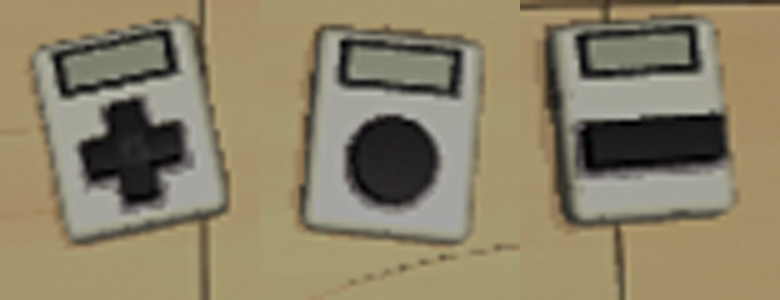

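The crop shows the key-top centres at about px (221.4,199.4) for the cross, (299.2,226.4) for the round and (371.6,190.0) for the bar. Next I convert these to positions and check them against known sizes.

```bash
cat > h.py <<'E'
from cell import *
import numpy as np
from scipy.spatial.transform import Rotation as R
def ray(cam,u,v,z):
    p=camera_params(cam);K=p["intrinsics"];T=p["pose"]
    d=T[:3,:3]@np.array([(u-K[0,2])/K[0,0],-(v-K[1,2])/K[1,1],-1]);c=T[:3,3]
    return c+d*(z-c[2])/d[2]
def proj(cam,P):
    p=camera_params(cam);K=p["intrinsics"];T=p["pose"]
    q=T[:3,:3].T@(np.array(P)-T[:3,3]);return K[0,0]*q[0]/-q[2]+K[0,2],-K[1,1]*q[1]/-q[2]+K[1,2]
def rel(P,s):
    return R.from_quat(s["eef_rot"]).inv().apply(np.array(P)-s["ee_pos"])/0.5
E
python3 - <<'E'
from h import *
s=get_state();print(R.from_quat(s["eef_rot"]).as_matrix().round(3))
for n,u,v in(("cross",221.4,199.4),("round",299.2,226.4),("bar",371.6,190)):
    P=ray("top",u,v,.05);print(n,P.round(4),"side px",np.round(proj("side",P),1),"rel",rel([P[0],P[1],.15],s).round(3))
print("round diam", np.linalg.norm(ray("top",290,226,.05)-ray("top",308,226,.05)),"bar len",np.linalg.norm(ray("top",358.5,192,.05)-ray("top",385.5,189,.05)))
for n,u,v in(("cab_left_near",320,125),("cab l top",328,10),("beaker",293,135)):print(n,ray("top",u,v,.0),ray("top",u,v,.2))
E
python3 -c "
import cv2
im=cv2.imread('pics/side0.png')[140:260,210:330]
cv2.imwrite('pics/sc.png',cv2.resize(im,None,fx=5,fy=5,interpolation=cv2.INTER_CUBIC))"
```

```text
[[-0.962  0.272 -0.001]
 [ 0.272  0.962 -0.002]
 [ 0.    -0.002 -1.   ]]
cross [ 0.5087 -0.0101  0.05  ] side px [258.5 216.1] rel [-0.985 -1.041  0.11 ]
round [ 0.4451 -0.1817  0.05  ] side px [280.1 185. ] rel [-0.956 -1.406  0.111]
bar [ 0.5239 -0.3465  0.05  ] side px [256.3 161.2] rel [-1.197 -1.68   0.111]
round diam 0.039785830018484035 bar len 0.061099436258462016
cab_left_near [ 0.69309157 -0.2441129   0.        ] [ 0.6299895  -0.21638575  0.2       ]
cab l top [ 0.99204624 -0.2763669   0.        ] [ 0.87690905 -0.24302571  0.2       ]
beaker [ 0.66943921 -0.17863008  0.        ] [ 0.610454   -0.16230067  0.2       ]
```

View pics/sc.png

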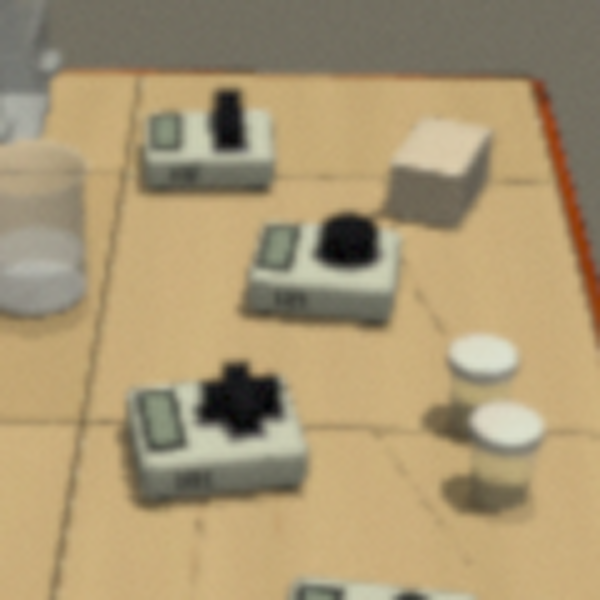

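>>> carry_out:
  deltas:
    - [[-0.633, -0.6, 0, 0, 0, 0, -1], [-0.633, -0.6, 0, 0, 0, 0, -1], [-0.633, -0.6, 0, 0, 0, 0, -1], [-0.633, -0.6, 0, 0, 0, 0, -1], [-0.633, -0.6, 0, 0, 0, 0, -1], [-0.633, -0.6, 0, 0, 0, 0, -1], [-0.633, -0.6, 0, 0, 0, 0, -1], [-0.633, -0.6, 0, 0, 0, 0, -1], [-0.633, -0.6, 0, 0, 0, 0, -1], [-0.633, -0.6, 0, 0, 0, 0, -1], [-0.633, -0.6, 0, 0, 0, 0, -1], [-0.633, -0.6, 0, 0, 0, 0, -1], [-0.633, -0.6, 0, 0, 0, 0, -1], [-0.633, -0.6, 0, 0, 0, 0, -1], [-0.633, -0.6, 0, 0, 0, 0, -1], [-0.633, -0.6, 0, 0, 0, 0, -1]]
  grip_force: 5

```text
time: 1.43
ee_pos: [0.3991, 0.2516, 0.2053]
eef_rot: [0.136, 0.991, -0.0, -0.0]
ft_force: [0.1, 0.4, -0.2]
grip_width: 0.004
grasp_force: 0.0
```

Run:
```python
from h import *
s=get_state();print(s["time"],s["ee_pos"],s["ft_force"],s["grip_width"],s["qpos"],rel([.4451,-.1815,.10],s))
```

```text
1.4333 [0.39911234 0.25164246 0.20530802] [ 0.10408783  0.37181538 -0.23831659] 0.0036543116697272905 [ 3.21487318e-01 -1.87036494e-01  1.99993457e+00  1.44188438e-04
  1.32905808e+00 -9.75759748e-01] [-0.32269061 -0.809198    0.21056467]
```

>>> carry_out:
  deltas:
    - [[-0.323, -0.809, 0, 0, 0, 0, -1], [-0.323, -0.809, 0, 0, 0, 0, -1], [-0.323, -0.809, 0, 0, 0, 0, -1], [-0.323, -0.809, 0, 0, 0, 0, -1], [-0.323, -0.809, 0, 0, 0, 0, -1], [-0.323, -0.809, 0, 0, 0, 0, -1], [-0.323, -0.809, 0, 0, 0, 0, -1], [-0.323, -0.809, 0, 0, 0, 0, -1], [-0.323, -0.809, 0, 0, 0, 0, -1], [-0.323, -0.809, 0, 0, 0, 0, -1], [-0.323, -0.809, 0, 0, 0, 0, -1], [-0.323, -0.809, 0, 0, 0, 0, -1], [-0.323, -0.809, 0, 0, 0, 0, -1], [-0.323, -0.809, 0.21, 0, 0, 0, -1], [-0.323, -0.809, 0.21, 0, 0, 0, -1], [-0.323, -0.809, 0.21, 0, 0, 0, -1], [-0.323, -0.809, 0.21, 0, 0, 0, -1], [-0.323, -0.809, 0.21, 0, 0, 0, -1], [-0.323, -0.809, 0.21, 0, 0, 0, -1]]

```text
time: 3.02
ee_pos: [0.4464, -0.1822, 0.1024]
eef_rot: [0.137, 0.991, -0.001, 0.001]
ft_force: [0.4, -0.4, 0.0]
grip_width: 0.009
grasp_force: 0.0
```

Run:
```python
from h import *
import cv2
s=get_state();print(s["time"],s["ee_pos"],s["ft_force"],rel([.4451,-.1815,.055],s))
im=read_camera("side");cv2.imwrite("pics/s1.png",cv2.resize(im[90:250,190:350],None,fx=3.7,fy=3.7,interpolation=cv2.INTER_CUBIC))
print(np.array(proj("side",s["ee_pos"]))-[190,90])
```

```text
3.0167 [ 0.44643675 -0.18224101  0.10240471] [ 0.39447049 -0.41852198  0.00860872] [0.00324809 0.00079192 0.09479975]
[90.34264345 80.04131622]
```

View pics/s1.png

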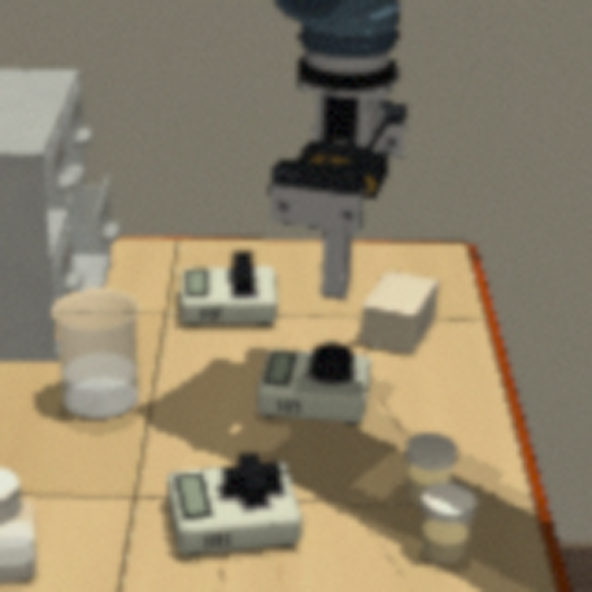

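The fingertip projection agrees with the image (crop px 335,297), directly above the round key (333,352). Now I descend to just above it.

>>> carry_out:
  deltas:
    - [[0, 0, 0.04, 0, 0, 0, -1], [0, 0, 0.07, 0, 0, 0, -1], [0, 0, 0.08, 0, 0, 0, -1], [0, 0, 0.085, 0, 0, 0, -1], [0, 0, 0.085, 0, 0, 0, -1], [0, 0, 0.085, 0, 0, 0, -1], [0, 0, 0.085, 0, 0, 0, -1]]

```text
time: 3.65
ee_pos: [0.4459, -0.1832, 0.0592]
eef_rot: [0.137, 0.991, -0.001, 0.001]
ft_force: [-0.1, -0.9, 0.1]
grip_width: 0.009
grasp_force: 0.0
```

Run:
```python
from h import *
s=get_state();print(s["time"],s["ee_pos"],s["ft_force"])
```

```text
3.65 [ 0.44592821 -0.18315905  0.05920838] [-0.11612469 -0.85770919  0.1150337 ]
```

>>> carry_out:
  deltas:
    - [[0, 0, 0.005, 0, 0, 0, -1], [0, 0, 0.01, 0, 0, 0, -1], [0, 0, 0.014, 0, 0, 0, -1], [0, 0, 0.018, 0, 0, 0, -1], [0, 0, 0.021, 0, 0, 0, -1], [0, 0, 0.024, 0, 0, 0, -1], [0, 0, 0.027, 0, 0, 0, -1], [0, 0, 0.03, 0, 0, 0, -1], [0, 0, 0.03, 0, 0, 0, -1]]

```text
time: 4.4
ee_pos: [0.4451, -0.1826, 0.0427]
eef_rot: [0.138, 0.991, 0.0, 0.0]
ft_force: [0.7, 0.9, 0.5]
grip_width: 0.006
grasp_force: 0.0
```

>>> carry_out:
  deltas:
    - [[0, 0, 0.002, 0, 0, 0, -1], [0, 0, 0.004, 0, 0, 0, -1], [0, 0, 0.006, 0, 0, 0, -1], [0, 0, 0.008, 0, 0, 0, -1], [0, 0, 0.008, 0, 0, 0, -1]]

```text
time: 4.82
ee_pos: [0.4451, -0.1826, 0.0391]
eef_rot: [0.137, 0.991, 0.0, -0.0]
ft_force: [-1.5, 1.3, 4.7]
grip_width: 0.005
grasp_force: 2.8
```

>>> carry_out:
  deltas:
    - [[0, 0, 0.002, 0, 0, 0, -1], [0, 0, 0.003, 0, 0, 0, -1], [0, 0, 0.003, 0, 0, 0, -1], [0, 0, 0.003, 0, 0, 0, -1]]

```text
time: 5.15
ee_pos: [0.4452, -0.1826, 0.0379]
eef_rot: [0.137, 0.991, 0.0, -0.0]
ft_force: [-1.0, 0.8, 7.4]
grip_width: 0.007
grasp_force: 3.5
```

Run:
```python
from h import *
s=get_state();print(s["time"],s["ee_pos"],s["ft_force"],rel([.5239,-.3465,.15],s))
```

```text
5.15 [ 0.44515393 -0.18260937  0.03791329] [-1.04836476  0.81867612  7.35342999] [-0.2406894  -0.27252216 -0.2242729 ]
```

The round key is on its stop (7.4 N). Now I lift and go above the bar key.

>>> carry_out:
  deltas:
    - [[0, 0, -0.06, 0, 0, 0, -1], [0, 0, -0.13, 0, 0, 0, -1], [0, 0, -0.18, 0, 0, 0, -1], [-0.241, -0.2725, -0.18, 0, 0, 0, -1], [-0.241, -0.2725, -0.18, 0, 0, 0, -1], [-0.241, -0.2725, -0.18, 0, 0, 0, -1], [-0.241, -0.2725, -0.18, 0, 0, 0, -1], [-0.241, -0.2725, -0.18, 0, 0, 0, -1], [-0.241, -0.2725, -0.18, 0, 0, 0, -1], [-0.241, -0.2725, -0.15, 0, 0, 0, -1], [-0.241, -0.2725, -0.1, 0, 0, 0, -1], [-0.241, -0.2725, -0.07, 0, 0, 0, -1], [-0.241, -0.2725, -0.06, 0, 0, 0, -1], [-0.241, -0.2725, -0.06, 0, 0, 0, -1], [-0.241, -0.2725, -0.06, 0, 0, 0, -1]]

```text
time: 6.4
ee_pos: [0.524, -0.346, 0.0678]
eef_rot: [0.137, 0.991, -0.0, 0.0]
ft_force: [-0.2, 0.5, -0.4]
grip_width: 0.005
grasp_force: 0.0
```

Run:
```python
from h import *
import cv2
s=get_state();print(s["time"],s["ee_pos"],s["ft_force"],rel([.5239,-.3465,.055],s))
im=read_camera("side");cv2.imwrite("pics/s2.png",cv2.resize(im[110:230,210:330],None,fx=5,fy=5,interpolation=cv2.INTER_CUBIC))
```

```text
6.4 [ 0.52395529 -0.3459782   0.06784902] [-0.1931125   0.48772776 -0.43241993] [-0.00017421 -0.00103453  0.02569805]
```

View pics/s2.png

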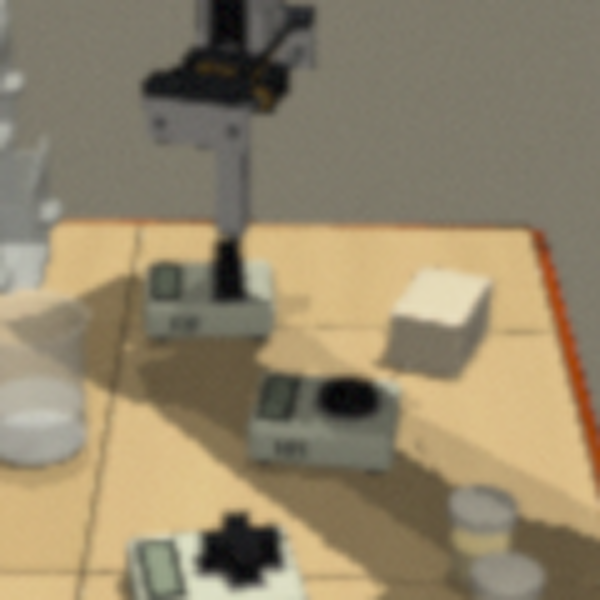

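The picture shows the round key lowered at (348,398), and the fingertip above the bar key at (230,237). Now I press the bar.

>>> carry_out:
  deltas:
    - [[0, 0, 0.012, 0, 0, 0, -1], [0, 0, 0.022, 0, 0, 0, -1], [0, 0, 0.028, 0, 0, 0, -1], [0, 0, 0.032, 0, 0, 0, -1], [0, 0, 0.036, 0, 0, 0, -1], [0, 0, 0.04, 0, 0, 0, -1], [0, 0, 0.044, 0, 0, 0, -1], [0, 0, 0.048, 0, 0, 0, -1], [0, 0, 0.052, 0, 0, 0, -1], [0, 0, 0.055, 0, 0, 0, -1], [0, 0, 0.058, 0, 0, 0, -1], [0, 0, 0.058, 0, 0, 0, -1], [0, 0, 0.058, 0, 0, 0, -1]]

```text
time: 7.53
ee_pos: [0.5239, -0.3464, 0.0389]
eef_rot: [0.137, 0.991, 0.0, -0.0]
ft_force: [-3.0, 2.9, 5.0]
grip_width: 0.003
grasp_force: 3.0
```

>>> carry_out:
  deltas:
    - [[0, 0, 0.002, 0, 0, 0, -1], [0, 0, 0.003, 0, 0, 0, -1], [0, 0, 0.003, 0, 0, 0, -1], [0, 0, 0.003, 0, 0, 0, -1]]

```text
time: 7.87
ee_pos: [0.5239, -0.3465, 0.0377]
eef_rot: [0.137, 0.991, 0.0, -0.0]
ft_force: [-3.5, 2.7, 6.9]
grip_width: 0.005
grasp_force: 3.6
```

Run:
```python
from h import *
s=get_state();print(s["time"],s["ee_pos"],s["ft_force"],rel([.5087,-.0095,.065],s))
```

```text
7.8667 [ 0.52389198 -0.34647577  0.03767477] [-3.49090452  2.68833223  6.90050743] [ 0.21271219  0.64024383 -0.0544234 ]
```

The bar key is on its stop (6.9 N). Next is the cross.

>>> carry_out:
  deltas:
    - [[0, 0, -0.06, 0, 0, 0, -1], [0, 0, -0.13, 0, 0, 0, -1], [0, 0, -0.2, 0, 0, 0, -1], [0, 0, -0.21, 0, 0, 0, -1], [0.213, 0.64, -0.21, 0, 0, 0, -1], [0.213, 0.64, -0.21, 0, 0, 0, -1], [0.213, 0.64, -0.21, 0, 0, 0, -1], [0.213, 0.64, -0.21, 0, 0, 0, -1], [0.213, 0.64, -0.21, 0, 0, 0, -1], [0.213, 0.64, -0.21, 0, 0, 0, -1], [0.213, 0.64, -0.21, 0, 0, 0, -1], [0.213, 0.64, -0.21, 0, 0, 0, -1], [0.213, 0.64, -0.21, 0, 0, 0, -1], [0.213, 0.64, -0.21, 0, 0, 0, -1], [0.213, 0.64, -0.15, 0, 0, 0, -1], [0.213, 0.64, -0.1, 0, 0, 0, -1], [0.213, 0.64, -0.07, 0, 0, 0, -1], [0.213, 0.64, -0.06, 0, 0, 0, -1], [0.213, 0.64, -0.06, 0, 0, 0, -1]]

```text
time: 9.45
ee_pos: [0.5077, -0.0107, 0.0654]
eef_rot: [0.138, 0.99, 0.0, -0.001]
ft_force: [-0.0, 0.5, 0.8]
grip_width: 0.007
grasp_force: 0.0
```

Run:
```python
from h import *
import cv2
s=get_state();print(s["time"],s["ee_pos"],s["ft_force"],rel([.5087,-.0095,.0385],s))
im=read_camera("side");cv2.imwrite("pics/s3.png",cv2.resize(im[130:250,210:330],None,fx=5,fy=5,interpolation=cv2.INTER_CUBIC))
```

```text
9.45 [ 0.50774706 -0.01068984  0.0654014 ] [-0.0277473   0.52260427  0.75845098] [-0.00133311  0.00282836  0.05379832]
```

View pics/s3.png

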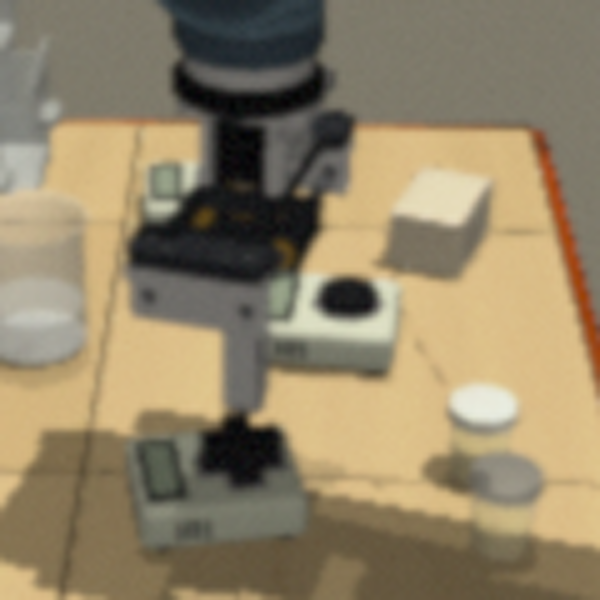

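The fingertip is at (243,408) and the cross-key centre at (240,442). That is aligned to within about 3 mm, so I shift slightly +y and press.

>>> carry_out:
  deltas:
    - [[0, 0.004, 0.012, 0, 0, 0, -1], [0, 0.004, 0.02, 0, 0, 0, -1], [0, 0.004, 0.025, 0, 0, 0, -1], [0, 0.004, 0.029, 0, 0, 0, -1], [0, 0.004, 0.033, 0, 0, 0, -1], [0, 0.004, 0.037, 0, 0, 0, -1], [0, 0.004, 0.041, 0, 0, 0, -1], [0, 0.004, 0.045, 0, 0, 0, -1], [0, 0.004, 0.049, 0, 0, 0, -1], [0, 0.004, 0.052, 0, 0, 0, -1], [0, 0.004, 0.053, 0, 0, 0, -1], [0, 0.004, 0.053, 0, 0, 0, -1]]

```text
time: 10.5
ee_pos: [0.5093, -0.0077, 0.0404]
eef_rot: [0.137, 0.991, 0.0, 0.0]
ft_force: [0.6, -0.2, 0.6]
grip_width: 0.007
grasp_force: 0.3
```

>>> carry_out:
  deltas:
    - [[0, 0, 0.002, 0, 0, 0, -1], [0, 0, 0.004, 0, 0, 0, -1], [0, 0, 0.005, 0, 0, 0, -1], [0, 0, 0.006, 0, 0, 0, -1], [0, 0, 0.006, 0, 0, 0, -1]]

```text
time: 10.92
ee_pos: [0.5094, -0.0077, 0.038]
eef_rot: [0.137, 0.991, -0.0, 0.0]
ft_force: [-2.0, -0.1, 7.0]
grip_width: 0.01
grasp_force: 3.4
```

The cross key is on its stop (7 N). I'll lift away and check.

>>> carry_out:
  deltas:
    - [[0, 0, -0.06, 0, 0, 0, -1], [0, 0, -0.13, 0, 0, 0, -1], [0, 0, -0.2, 0, 0, 0, -1], [0, 0, -0.27, 0, 0, 0, -1], [0, 0, -0.34, 0, 0, 0, -1], [0, 0, -0.36, 0, 0, 0, -1], [0.1, 0.4, -0.36, 0, 0, 0, -1], [0.1, 0.4, -0.36, 0, 0, 0, -1], [0.1, 0.4, -0.36, 0, 0, 0, -1], [0.1, 0.4, -0.36, 0, 0, 0, -1], [0.1, 0.4, -0.36, 0, 0, 0, -1], [0.1, 0.4, -0.36, 0, 0, 0, -1], [0.1, 0.4, -0.36, 0, 0, 0, -1], [0.1, 0.4, -0.36, 0, 0, 0, -1]]

```text
time: 12.08
ee_pos: [0.5149, 0.198, 0.2162]
eef_rot: [0.137, 0.991, -0.001, -0.001]
ft_force: [-0.4, 0.5, -0.1]
grip_width: 0.003
grasp_force: 0.0
```

Run:
```python
from h import *
import cv2
s=get_state();print(s["time"],s["ee_pos"],s["ft_force"])
c=lambda n,y,x:cv2.resize(read_camera(n)[y:y+120,x:x+120],None,fx=3.3,fy=3.3,interpolation=cv2.INTER_CUBIC)
cv2.imwrite("pics/s4.png",np.hstack([c("side",140,210),c("top",140,280)]))
```

```text
12.0833 [0.51494154 0.19799952 0.21617956] [-0.35745897  0.54067035 -0.1036018 ]
```

View pics/s4.png

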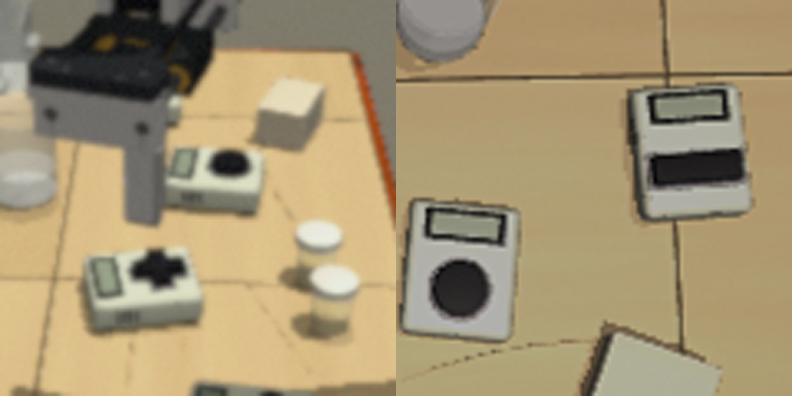

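The side view (left) shows the cross key (158,268) and the round key (230,163) visibly lowered. The top view (right) shows the bar key (697,167) shifted as expected for a lowered key. The boxes are in place and the arm is clear, so I hand in.

```bash
python3 -c "
from cell import *
print(sign_off())"
```

```text
the job is handed in; nothing more can be done
None
```

I pressed the large round, bar and cross keys down to their stops in that order, at about 7 N each. The small round timer and the other things were not touched, and I handed the job in with the arm clear; no verdict was returned.

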